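Clamp a bound volume in the scanner's book cradle

TASK

Clamp the bound volume in the book cradle for scanning, using the cradle's knob: pinch its two release tabs, turn it clockwise until the spring pad has pushed the volume fully home against the fence and holds it firmly (about 20 N), then let go so that both tabs spring out and the knob is locked. Do not squeeze the volume with more than 40 N, do not touch it with the robot, and leave the other things where they lie.

Things in the scene. Friction and masses are not known exactly. Their poses are not given: they have to be found in the camera images.
- cradle: Book cradle, fixed: black slab 240 (x) x 360 (y) mm, upper face 30 mm above the table. Origin at the centre of its underside, z up. From -y to +y: white gear housing with the knob on top, jaw with spring pad, volume, then an aluminium fence (170 mm along x, 40 mm high). The fence is set by hand: its face lies 73 to 88 mm from the origin along +y, not measured, so the turn needed must be felt.
- housing_top (a point): Centre of the gear housing's top, on the knob's axis, 66 mm above the table and 125 mm from the cradle's origin along its -y; the housing is 86 x 90 mm. Nothing within 70 mm of this point but the knob stands higher than it.
- knob_grip (a point): Centre of the clamp knob: on its vertical axis, half-way up the tabs, 97 mm above the table. It turns with the knob; its x axis runs through the two release tabs (tab_a at +x, tab_b at -x). Tabs: grey ribbed blocks 24 mm wide, from 79 to 117 mm above the table, 52 mm over their outer faces when out, 40 mm when both are pinched. Along point y the knob is a rigid black bar 44 mm wide.
- knob_cap (a point): Top of the knob's cap (35 mm diameter, black), on the axis, 124 mm above the table. The knob's skirt (48 mm diameter) reaches up to 76 mm above the table: keep the fingertips above that. A gripper opened to more than 60 mm can be turned about the knob without lifting it.
- knob (a joint): Knob angle, rad: 0 at the start, grows clockwise seen from above, to 3.2. Each rad drives the jaw 10 mm towards the fence. Latched at every multiple of 0.2094 (30 notches a turn). With both tabs in it turns with a drag of about 0.04 N m plus the pad's force times 10 mm (20 N: 0.20 N m). 1 to 2.8 rad are needed: often two grasps; it stays latched between them.
- tab_a (a joint): Release tab on the knob's +x side: m pressed in, 0 (out, latched) to 0.006 (in, hard stop). Its spring needs 5 N to start and 10 N when in. The knob turns only while both tabs are in by more than 4 mm. Let go between two notches, the pad's push can turn the knob back to the notch before.
- tab_b (a joint): Release tab on the knob's -x side, the same: 0 (out) to 0.006 (in).
- pad: Rubber-faced spring pad on the jaw, 80 mm wide, 24 mm high. Origin in its front face (which meets the volume), at mid-width, 30 mm above the table; axes as the cradle's; it moves along the cradle's +y, from 50 mm on the -y side of the cradle's origin. Its spring yields 1 mm per 5 N (no preload), over 9 mm.
- volume: Bound volume lying flat on the cradle, loose: 160 (x) x about 115 (y) x 32 mm, brown boards, 0.3 to 0.55 kg. Origin at the centre of its underside. At the start it lies a few mm off both pad and fence, slightly askew. Pushing it along takes up to 5 N: more is felt only once it is home.
- page_weight: Bystander: small brass weight (30 mm diameter, 22 mm high) on the cradle beside the gear housing. Leave it.
- folder: Bystander: flat bone folder, 18 x 130 x 5 mm, on the cradle's -x edge. Leave it.
- brush: Bystander: brush lying on the table. Leave it.
- loupe: Bystander: black loupe, 48 mm diameter, 45 mm high, on the table. Leave it.
- wedge_pad: Bystander: grey pad 100 x 160 x 30 mm on the table. Leave it.

How it is judged (in metres and radians):
On the way, in this order (a step that is already met when the one before it is completed fails the run):
1. both release tabs are pinched in by more than 4.5 mm (value of joint each of tab_a, tab_b above 0.0045 m), for 0.1 s.
2. the knob has been turned until the pad presses the volume against the fence with more than 10 N (contact force between pad and volume above 10 N and value of joint knob above 0.6 rad), for 0.2 s.
At the end, for the whole second after the job is handed in: The volume lies flat and square (within 0.02 rad) in the cradle, at rest, clamped against the fence with 10 to 30 N by the pad; both tabs are out (within 1.5 mm), so that the knob is latched (contact force between pad and volume between 10 and 30 N and value of joint each of tab_a, tab_b below 0.0015 m and angle between the y axis of volume and the y axis of cradle, either way round below 0.02 rad and z of volume in the frame of cradle below 0.033 m and linear speed of volume below 0.01 m/s); the robot touches nothing.
It fails at once if the pad squeezes the volume with more than 40 N (contact force between pad and volume above 40 N).
It fails at once if the robot touches the volume (contact force between any of the fingers, the arm and volume above 1 N).
It fails at once if a bystander is moved by more than 20 mm (distance of any of page_weight, folder, brush, loupe, wedge_pad from where it was at the start of the episode above 0.02 m).
It also fails if it takes over 51 s, if anything falls off the work surface, if the arm or the gripper's body presses on something with over 40 N, if the wrist force passes 120 N, or if a joint passes its speed limit or range.

ROBOT

A 6-joint arm with a two-finger parallel gripper is mounted at the origin on the work surface. World frame = base frame: x ahead of the robot, y to its left, z up, the work surface at z = 0. Lengths are in mm, angles in degrees, forces in N, time in s.
With the tool pointing down it reaches from about 350 to 850 mm from the base axis. Payload 8.1 kg.
Tool frame: the origin (TCP) lies at the very end of the fingers, on their centre line; the grasp point (between the pads) lies 19 mm behind it; z points along the fingers, y is the line along which they close (so a half turn about z gives the same grasp; the last joint's range is limited). The gripper opens to 85 mm and grips with 20 to 120 N. Pads are 22 mm wide; open, the fingers measure 114 mm over their backs; the gripper's body (76 mm by 85 mm) begins 54 mm behind the grasp point. The pads swing forward as they close: fully open they stand 13 mm farther back than shut.
Start: joints at [63.633, 7.471, 85.268, -0, 87.261, -4.893], TCP at [219.631, 558.361, 231.292] pointing down, gripper open.
Joint ranges: [-169.43, 169.43], [-51.17, 129.36], [1.28, 143.12], [-76.62, 256.62], [0, 156.53], [-152.29, 152.29]. Speed limits (degrees/s): [136.94, 136.94, 159.86, 180, 180, 180].

INTERFACE

Orientations are given as [roll, pitch, yaw] about the fixed x, y, z axes, in that order (R = Rz(yaw) Ry(pitch) Rx(roll)).
In Python, from bench import sense, eyes, job, models gives the robot as it stands. The module is installed in compiled form; this text tells all that it offers.
- The arm moves only by the tool apply_moves, never from a script. Its argument "rows" is a list of rows, each a list of 6 numbers: the shift along the tool's x, y, z in mm, then the turn, a rotation vector about the tool's x, y, z in rad. In form: [[dx, dy, dz, rx, ry, rz], ...]. A call has exactly 5 rows; each row shifts and turns the commanded pose from where the row before left it, along the tool's axes as they then stand; what a row does not reach is not made up. A row lasts 1/8 s, in which the tool goes at most 62.5 mm and 10.7 degrees, less where a joint would pass 70% of its speed; a pose out of reach is approached as far as the arm can. A call is refused whole if a number of a shift passes 62.5 or a number of a turn 0.188, either way. A call with a gripper value outside its range is refused whole. "fingers" is the finger opening in mm, from 0 to 85.4, set as the call begins (left out, the last holds). The fingers move at their own pace and stop on an object; "grip_force" is the grip in N (left out, the last holds). Time passes only in rows, so rows that do not move let the fingers close, or fill a call up. It gives the time, the measured TCP pose, the force, the opening and the grip force at its end, in the units of the state.
- sense(): the state, without advancing time (a new reading comes with each control period).
- eyes.snapshot(name): name is "scene" or "top"; returns (picture, depth): 400x640x3 uint8, red, green, blue; 400x640 float32, mm along the optical axis (not along the pixel's ray), 0 where there is no reading.
- eyes.get_calibration(name): a dict with "intrinsics" (3x3 intrinsics, pixels), "R" (3x3) and "t" (3): a world point X has camera coordinates R X + t. Camera axes: x right, y down, z forward; pixel columns grow to the right and rows downward; lengths in mm; the calibration is good to about 2 mm. A picture is of the moment at which its call begins. get_calibration takes no time and is no camera call.
- job.hand_in(): hands the job in; it is judged then, once.
Trained networks look in the newest picture that a camera, given by its name, has taken for a name from the list of things; names that differ only in an ending like _2 or _b are one class to them, and where a whole thing is asked for, a point or a joint stands for the part that bears it (a point fixed in the world has none). Each returns a list of dicts, best first, with "confidence" (0 to 1); they miss things now and then, are a little off and sometimes report something else, mostly with a low value. They report only what shows in the picture. A call takes as long as a camera call.
- models.boxes_of(name, camera): "xyz" ([x, y, z] in mm, in world coordinates, good to about 4 mm: the middle of the surface that is visible of it).
- models.cut_out(name, camera): "pixels" (400x640 bool, what is visible of it).
- models.place_of(name, camera): "xyz" ([x, y, z] in mm, in world coordinates, good to about 4 mm: a listed point, or the origin of a listed thing).
The state is a dict: "time": time; "joint_pos": joint angles; "qd": joint speeds; "joint_efforts": joint torques, N m; "tool_pos": TCP position; "tcp_rot": TCP orientation; "ft_force": force on the tool from outside, world axes, zero at the start; "wrist_torque": the same for the moment, N m; "finger_gap": finger opening in mm; "grip_force": force on a finger pad.
Only numpy, scipy, OpenCV 4.12 (cv2) and the standard library are available. Lean on these libraries where they do the work, as an engineer would, in place of code of your own. Each camera call takes 0.05 s, during which the arm holds its last target. There are 200 camera calls.

## Working session

There is one attempt and no reset: what is moved stays moved. The work goes in short steps, Python scripts to look and compute and a tool call to move; the robot and the scene stay as the last step left them, time stands still between calls to the robot, and variables do not carry over. Pictures are saved under pics/ and viewed, at most 10 in all, crops included, and the job is handed in when it is done.

Besides the shell and the picture viewer there is one more tool, called after "Call:" in YAML: its name, and indented under it one key for each argument. apply_moves: Moves the arm, as the interface text tells. Its arguments: {"type":"object","properties":{"rows":{"type":"array"},"fingers":{"type":"number"},"grip_force":{"type":"number"}},"required":["rows"]}

```bash
mkdir -p pics; python3 - <<'E'
from bench import sense, eyes, models
import cv2, numpy as np
for c in ("top","scene"):
    p,d=eyes.snapshot(c); cv2.imwrite(f"pics/{c}0.png",p[:,:,::-1]); np.save(f"pics/{c}0d.npy",d)
    for n in ("knob_cap","knob_grip","housing_top","cradle","volume"):
        r=models.place_of(n,c)[:1]
        print(c,n,[(np.round(x["xyz"]),round(x["confidence"],2)) for x in r])
s=sense(); print({k:np.round(v,2) for k,v in s.items()})
E
```

```text
top knob_cap [(array([616., -20., 123.]), 0.67)]
top knob_grip [(array([615., -16., 105.]), 0.61)]
top housing_top [(array([611., -20.,  66.]), 0.94)]
top cradle []
top volume [(array([557., 110.,  28.]), 0.8)]
scene knob_cap [(array([612., -20., 121.]), 0.6)]
scene knob_grip [(array([616., -15.,  96.]), 0.68)]
scene housing_top [(array([614., -19.,  65.]), 0.75)]
scene cradle []
scene volume [(array([560., 108.,  29.]), 0.92)]
{'time': np.float64(0.6), 'joint_pos': array([63.63,  7.47, 85.27, -0.  , 87.26, -4.89]), 'qd': array([-0.01, -0.11, -0.02,  0.01,  0.  ,  0.  ]), 'joint_efforts': array([ -0.  , -56.9 , -50.06,  -0.  ,   0.  ,  -0.  ]), 'tool_pos': array([219.66, 558.37, 231.32]), 'tcp_rot': array([180.  ,   0.  , 158.53]), 'ft_force': array([-0.33,  0.24,  0.16]), 'wrist_torque': array([-0.03,  0.05,  0.05]), 'grip_force': np.float64(0.0), 'finger_gap': np.float64(85.47)}
```

View pics/top0.png

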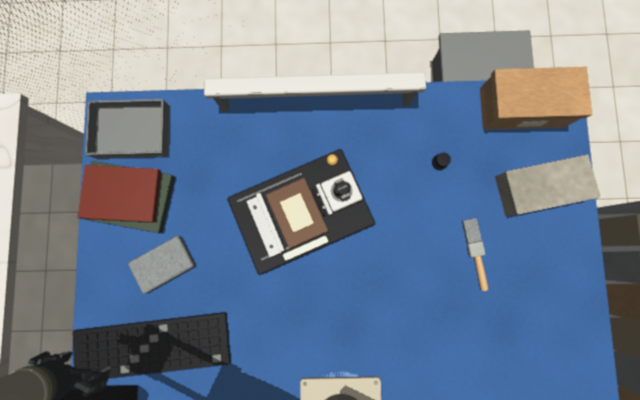

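```bash
python3 - <<'E'
from bench import eyes, models
import cv2, numpy as np
p=cv2.imread("pics/top0.png"); d=np.load("pics/top0d.npy")
c=eyes.get_calibration("top"); K,R,t=[np.array(c[k]) for k in("intrinsics","R","t")]
def px(X): q=K@(R@np.array(X,float)+t); return q[:2]/q[2]
u,v=px([614,-19,110]).astype(int); print(u,v)
cv2.imwrite("pics/crop.png",cv2.resize(p[v-45:v+45,u-60:u+60],None,fx=6,fy=6,interpolation=cv2.INTER_CUBIC))
# world cloud
V,U=np.mgrid[:400,:640]; P=(np.stack([U,V,np.ones_like(U)],-1)@np.linalg.inv(K).T)*d[...,None]
W=(P-t)@R; ok=d>0
def rect(m):
    q=W[m][:,:2].astype(np.float32); return len(q),cv2.minAreaRect(q)
near=lambda r:np.hypot(W[...,0]-614,W[...,1]+19)<r
print("house",rect(ok&near(75)&(abs(W[...,2]-66)<4)))
print("cap",rect(ok&near(40)&(abs(W[...,2]-124)<4)))
print("tabs",rect(ok&near(40)&(abs(W[...,2]-117)<2.5)))
m=ok&near(40)&(W[...,2]>105)&(W[...,2]<121);print("tabs2",rect(m))
for n in("knob_grip","volume"):
    for r in models.cut_out(n,"top")[:1]: 
        mm=r["pixels"]&ok; print(n,r["confidence"],rect(mm),np.percentile(W[mm][:,2],[5,50,95]))
E
```

```text
343 188
house (644, ((615.4903564453125, -16.558677673339844), (85.07579803466797, 89.21310424804688), 22.450374603271484))
cap (144, ((617.7820434570312, -19.32737159729004), (40.68415069580078, 39.850162506103516), 77.83784484863281))
tabs (59, ((615.2633056640625, -17.23838233947754), (39.29351043701172, 53.03483581542969), 88.34618377685547))
tabs2 (88, ((615.2898559570312, -16.12801170349121), (42.01227951049805, 52.9259147644043), 87.2256088256836))
knob_grip 0.84 (272, ((613.6875, -17.0665283203125), (50.765316009521484, 43.47706985473633), 33.903648376464844)) [ 75.22127645 121.2541628  126.75790731]
volume 0.74 (2352, ((561.689697265625, 109.66221618652344), (164.86468505859375, 120.53753662109375), 24.133325576782227)) [59.02119895 62.35932409 65.63261533]
```

View pics/crop.png

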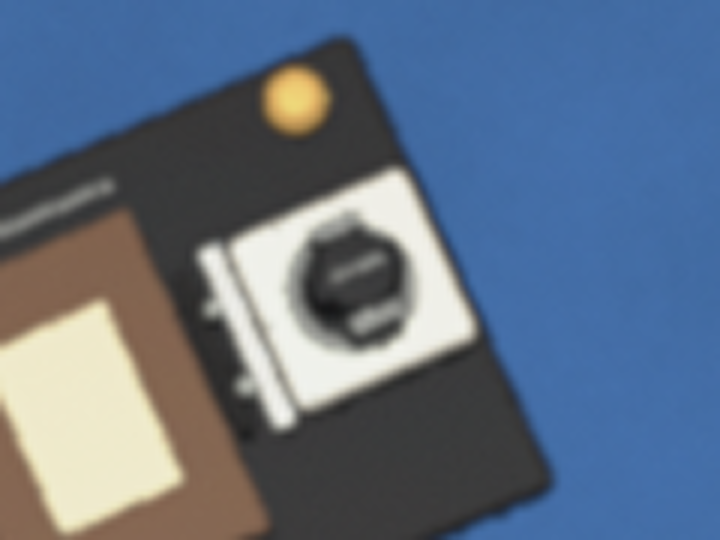

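The top view shows the cradle turned about 23°, with the knob at about pixel (342,188). The two grey tabs sit at crop pixels (337,225) and (375,320), so the tab axis is about 22° in world, parallel to the cradle's x. I'm moving above it now.

Call:
apply_moves:
  rows:
    - [-38.5,-26,0,0,0,0]
    - [-38.5,-26,0,0,0,0]
    - [-38.5,-26,0,0,0,0]
    - [-38.5,-26,0,0,0,0]
    - [-38.5,-26,0,0,0,0]
  fingers: 85.4
  grip_force: 40

```text
time: 1.32
tool_pos: [351.9, 365.7, 231.5]
tcp_rot: [180.0, 0.0, 158.5]
ft_force: [0.7, 0.4, 0.3]
finger_gap: 85.7
grip_force: 0.0
```

```bash
python3 - <<'E'
from bench import eyes
import numpy as np, cv2
d=np.load("pics/top0d.npy")
c=eyes.get_calibration("top"); K,R,t=[np.array(c[k]) for k in("intrinsics","R","t")]
q=np.linalg.inv(K)@[342.3,188.4,1]; a=R.T@q; o=-R.T@t; print("tabs mid",o+a*(117-o[2])/a[2])
V,U=np.mgrid[:400,:640]; P=(np.stack([U,V,np.ones_like(U)],-1)@np.linalg.inv(K).T)*d[...,None]; W=(P-t)@R
for th in (22.5,23.3):
    y=np.radians(th); ex=np.array([np.cos(y),np.sin(y)]); ey=np.array([-np.sin(y),np.cos(y)])
    h=np.array([615,-17.]); L=np.stack([(W[...,:2]-h)@ex,(W[...,:2]-h)@ey-125],-1)
    for n,z,lo,hi in(("fence",70,60,130),("vol",62,-60,90)):
        m=(d>0)&(abs(W[...,2]-z)<4)&(abs(L[...,0])<60)&(L[...,1]>lo)&(L[...,1]<hi)
        for x0 in(-40,0,40):
            s=L[m&(abs(L[...,0]-x0)<20)]
            if len(s): print(th,n,x0,len(s),np.round(np.percentile(s[:,1],[1,99]),1))
E
```

```text
tabs mid [614.19941582 -16.63021317 117.        ]
22.5 fence -40 66 [76.8 94.1]
22.5 fence 0 64 [82.  93.5]
22.5 fence 40 66 [65.9 93.8]
22.5 vol -40 588 [-46.2  68. ]
22.5 vol 0 593 [-52.   68.6]
22.5 vol 40 580 [-45.2  71.6]
23.3 fence -40 66 [77.2 94.7]
23.3 fence 0 64 [82.1 93.8]
23.3 fence 40 66 [65.5 93.3]
23.3 vol -40 589 [-45.6  68.7]
23.3 vol 0 595 [-52.2  68.3]
23.3 vol 40 580 [-45.8  71. ]
```

Call:
apply_moves:
  rows:
    - [-38.5,-26,0,0,0,0]
    - [-38.5,-26,0,0,0,0]
    - [-38.5,-26,0,0,0,0]
    - [-38.5,-26,0,0,0,0]
    - [-38.5,-26,0,0,0,0]

```text
time: 1.95
tool_pos: [483.5, 174.1, 231.6]
tcp_rot: [180.0, 0.0, 158.5]
ft_force: [-0.0, 0.4, -0.1]
finger_gap: 85.4
grip_force: 0.0
```

Call:
apply_moves:
  rows:
    - [-38.5,-26,0,0,0,0]
    - [-38.5,-26,0,0,0,0]
    - [-38.5,-26,0,0,0,0]
    - [-38.5,-26,0,0,0,0]
    - [-38.5,-26,0,0,0,0]

```text
time: 2.58
tool_pos: [615.1, -17.4, 231.4]
tcp_rot: [180.0, 0.0, 158.5]
ft_force: [0.2, 1.0, 0.4]
finger_gap: 85.4
grip_force: 0.0
```

Call:
apply_moves:
  rows:
    - [0,0,0,0,0,0.16]
    - [0,0,0,0,0,0.16]
    - [0,0,0,0,0,0.16]
    - [0,0,0,0,0,0.16]
    - [0,0,0,0,0,0.16]

```text
time: 3.2
tool_pos: [614.3, -16.0, 231.3]
tcp_rot: [-180.0, -0.0, 112.4]
ft_force: [0.2, -0.1, 0.2]
finger_gap: 85.1
grip_force: 0.0
```

Call:
apply_moves:
  rows:
    - [-1,0,30,0,0,0]
    - [0,0,30,0,0,0]
    - [0,0,30,0,0,0]
    - [0,0,20,0,0,0]
    - [0,0,0,0,0,0]

```text
time: 3.82
tool_pos: [613.3, -16.8, 119.4]
tcp_rot: [-179.8, -0.1, 112.7]
ft_force: [-0.3, -0.5, 0.6]
finger_gap: 85.5
grip_force: 0.0
```

```bash
cat > look.py <<'E'
import sys,cv2,numpy as np
from bench import eyes,sense
def crop(name,c,w=60,h=45,X=(614.5,-17,105)):
    p,d=eyes.snapshot(c); k=eyes.get_calibration(c)
    q=np.array(k["intrinsics"])@(np.array(k["R"])@np.array(X,float)+np.array(k["t"])); u,v=(q[:2]/q[2]).astype(int)
    u=min(max(u,w),640-w);v=min(max(v,h),400-h)
    return cv2.resize(p[v-h:v+h,u-w:u+w,::-1],(720,540),interpolation=cv2.INTER_CUBIC)
if __name__=="__main__": cv2.imwrite(f"pics/{sys.argv[1]}.png",crop(sys.argv[1],sys.argv[2]))
E
python3 look.py desc1 scene; python3 -c "
from bench import sense;s=sense();print(s['tool_pos'],s['tcp_rot'],s['wrist_torque'],s['ft_force'])"
```

```text
[614.41825756 -16.87427291 121.13060331] [-1.79951249e+02 -2.64296671e-02  1.12690617e+02] [ 0.00506666 -0.020309   -0.03992607] [ 0.09325134 -0.93929904  1.07633337]
```

View pics/desc1.png

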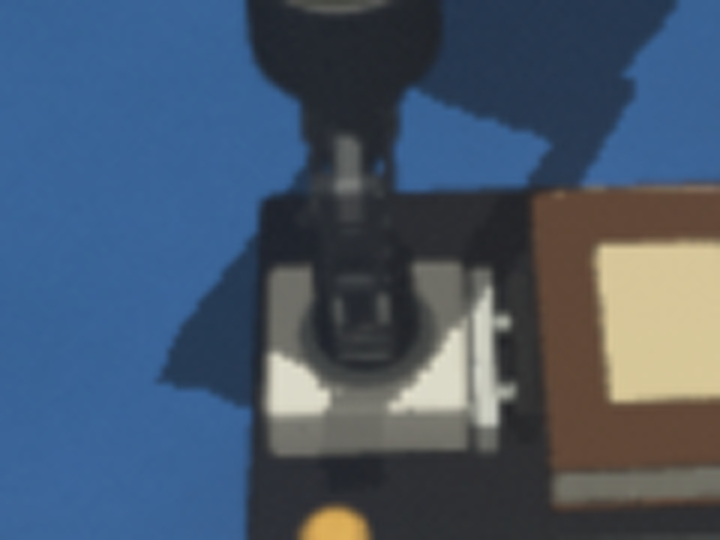

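The scene crop shows the near finger at (362,310), straight in front of its tab and centred on the housing. The gripper is square to the housing, so I'm going down and pinching.

Call:
apply_moves:
  rows:
    - [0,0,12,0,0,0]
    - [0,0,12,0,0,0]
    - [0,0,12,0,0,0]
    - [0,0,5,0,0,0]
    - [0,0,0,0,0,0]

```text
time: 4.5
tool_pos: [614.2, -16.9, 79.6]
tcp_rot: [-179.9, -0.0, 112.7]
ft_force: [-0.0, -0.6, -0.5]
finger_gap: 85.3
grip_force: 0.0
```

Call:
apply_moves:
  rows:
    - [0,0,0,0,0,0]
    - [0,0,0,0,0,0]
    - [0,0,0,0,0,0]
    - [0,0,0,0,0,0]
    - [0,0,0,0,0,0]
  fingers: 34
  grip_force: 40

```text
time: 5.12
tool_pos: [614.7, -17.3, 82.3]
tcp_rot: [180.0, 0.0, 112.7]
ft_force: [-7.5, -1.6, 12.5]
finger_gap: 37.9
grip_force: 41.2
```

Call:
apply_moves:
  rows:
    - [0,0,0,0,0,0]
    - [0,0,0,0,0,0]
    - [0,0,0,0,0,0]
    - [0,0,0,0,0,0]
    - [0,0,0,0,0,0]

```text
time: 5.75
tool_pos: [614.7, -17.2, 82.2]
tcp_rot: [-180.0, 0.0, 112.7]
ft_force: [-8.2, -0.1, 12.0]
finger_gap: 38.1
grip_force: 41.2
```

```bash
python3 -c "
from bench import sense;s=sense();print(s['tool_pos'],s['tcp_rot'],s['wrist_torque'],s['ft_force'],s['finger_gap'],s['grip_force'],s['joint_pos'])"
```

```text
[614.68453332 -17.22435397  82.20019899] [-1.79997163e+02  3.44559160e-02  1.12680715e+02] [-0.17197543  1.39919883 -0.17595101] [-8.20489148 -0.07911401 12.04977531] 38.13154410646599 41.158806681632996 [-6.36243364e+00  1.62927662e+01  9.12317091e+01 -3.30361636e-02
  7.24612804e+01 -2.90331959e+01]
```

Call:
apply_moves:
  rows:
    - [0,-0.5,-1,0,0,0]
    - [0,0,-1,0,0,0]
    - [0,0,0,0,0,0]
    - [0,0,0,0,0,0]
    - [0,0,0,0,0,0]

```text
time: 6.38
tool_pos: [614.5, -17.2, 82.4]
tcp_rot: [180.0, 0.0, 112.7]
ft_force: [3.3, -1.0, 0.1]
finger_gap: 38.0
grip_force: 41.7
```

```bash
cat > st.py <<'E'
import numpy as np
from bench import sense,eyes
T=[];F=[]
for i in range(4):
    s=sense();T.append(s['wrist_torque']);F.append(s['ft_force'])
    if i<3: eyes.snapshot("top")
print(s['time'],np.round(s['tool_pos'],2),np.round(s['tcp_rot'],2),"T",np.round(np.mean(T,0),3),np.round(np.std(T,0)[2],3),"F",np.round(np.mean(F,0),1),round(float(s['finger_gap']),1),round(float(s['grip_force']),1),"j6",round(s['joint_pos'][5],2))
E
python3 st.py
```

```text
6.525 [614.55 -17.19  82.47] [1.7996e+02 3.0000e-02 1.1269e+02] T [-0.287 -0.507 -0.161] 0.039 F [ 3.  -1.3  0.1] 37.9 41.6 j6 -29.06
```

Call:
apply_moves:
  rows:
    - [0,0,0,0,0,0.08]
    - [0,0,0,0,0,0.08]
    - [0,0,0,0,0,0.08]
    - [0,0,0,0,0,0.08]
    - [0,0,0,0,0,0.08]

```text
time: 7.15
tool_pos: [614.4, -17.3, 82.4]
tcp_rot: [180.0, 0.0, 89.6]
ft_force: [2.8, -1.7, 1.1]
finger_gap: 37.9
grip_force: 41.8
```

```bash
python3 st.py
```

```text
7.3 [614.41 -17.24  82.46] [1.7997e+02 1.0000e-02 8.9850e+01] T [-0.37 -0.44  0.03] 0.053 F [ 2.5 -2.   0.7] 38.4 41.8 j6 -6.22
```

Call:
apply_moves:
  rows:
    - [0,0,0,0,0,0.08]
    - [0,0,0,0,0,0.08]
    - [0,0,0,0,0,0.08]
    - [0,0,0,0,0,0.08]
    - [0,0,0,0,0,0.08]

```text
time: 7.92
tool_pos: [614.3, -17.2, 82.4]
tcp_rot: [180.0, 0.0, 66.8]
ft_force: [1.8, -2.9, 1.4]
finger_gap: 37.6
grip_force: 42.0
```

```bash
python3 st.py
```

```text
8.075 [614.24 -17.23  82.43] [1.7999e+02 1.0000e-02 6.7010e+01] T [-0.426 -0.307  0.017] 0.06 F [ 1.7 -2.5  1.6] 38.1 42.1 j6 16.62
```

Call:
apply_moves:
  rows:
    - [0,0,0,0,0,0.06]
    - [0,0,0,0,0,0.06]
    - [0,0,0,0,0,0.06]
    - [0,0,0,0,0,0.06]
    - [0,0,0,0,0,0.0]

```text
time: 8.7
tool_pos: [614.2, -17.2, 82.4]
tcp_rot: [180.0, 0.0, 53.3]
ft_force: [1.6, -2.7, 1.9]
finger_gap: 37.9
grip_force: 42.3
```

```bash
python3 st.py
```

```text
8.85 [614.17 -17.19  82.4 ] [1.800e+02 1.000e-02 5.323e+01] T [-0.452 -0.135  0.006] 0.032 F [ 0.5 -2.6  2.5] 37.9 42.4 j6 30.4
```

Call:
apply_moves:
  rows:
    - [0,0,0,0,0,0.05]
    - [0,0,0,0,0,0.05]
    - [0,0,0,0,0,0.05]
    - [0,0,0,0,0,0.05]
    - [0,0,0,0,0,0.0]

```text
time: 9.48
tool_pos: [614.1, -17.1, 82.4]
tcp_rot: [-180.0, 0.0, 41.7]
ft_force: [0.3, -2.9, 3.5]
finger_gap: 37.9
grip_force: 42.6
```

```bash
python3 st.py; python3 - <<'E'
import cv2
from look import crop
cv2.imwrite("pics/mid.png",crop("mid","top",90,67,(590,40,60)))
E
```

```text
9.625 [614.14 -17.12  82.4 ] [-1.800e+02  1.000e-02  4.173e+01] T [-0.47   0.091 -0.019] 0.019 F [-0.3 -2.5  3.8] 38.2 42.8 j6 41.9
```

View pics/mid.png

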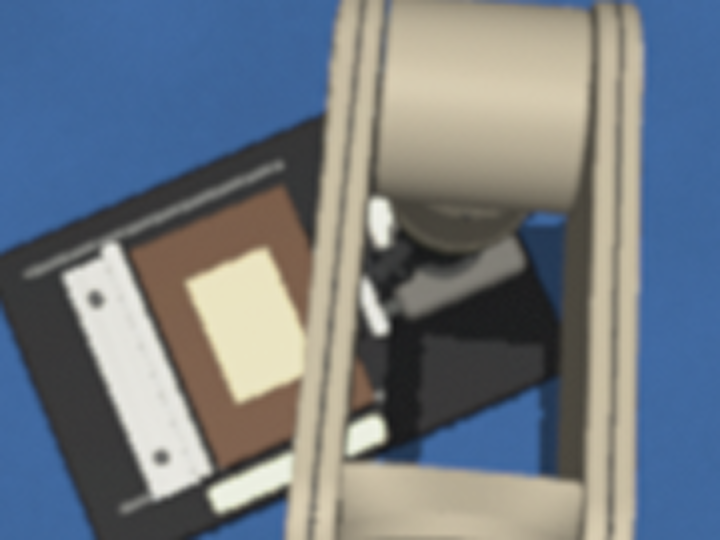

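The top crop shows the volume's far edge nearly at the fence, with the gap along (130,250)–(215,465) almost closed. The arm hides the jaw. I'm continuing in smaller steps and feeling the torque.

Call:
apply_moves:
  rows:
    - [0,0,0,0,0,0.04]
    - [0,0,0,0,0,0.04]
    - [0,0,0,0,0,0.04]
    - [0,0,0,0,0,0.0]
    - [0,0,0,0,0,0.0]

```text
time: 10.3
tool_pos: [614.1, -17.1, 82.4]
tcp_rot: [-180.0, 0.0, 34.9]
ft_force: [-0.7, -2.6, 5.2]
finger_gap: 37.9
grip_force: 43.0
```

```bash
python3 st.py
```

```text
10.45 [614.11 -17.11  82.38] [-1.7999e+02  1.0000e-02  3.4860e+01] T [-0.452  0.203 -0.004] 0.018 F [-0.8 -2.5  5. ] 37.7 43.0 j6 48.77
```

Call:
apply_moves:
  rows:
    - [0,0,0,0,0,0.04]
    - [0,0,0,0,0,0.04]
    - [0,0,0,0,0,0.02]
    - [0,0,0,0,0,0.0]
    - [0,0,0,0,0,0.0]

```text
time: 11.08
tool_pos: [614.1, -17.1, 82.4]
tcp_rot: [-180.0, 0.0, 29.1]
ft_force: [-1.5, -1.8, 4.8]
finger_gap: 37.9
grip_force: 43.0
```

```bash
python3 st.py
```

```text
11.225 [614.11 -17.05  82.41] [-1.7999e+02  1.0000e-02  2.9130e+01] T [-0.453  0.247  0.015] 0.014 F [-1.3 -2.   5.2] 37.8 43.0 j6 54.5
```

Call:
apply_moves:
  rows:
    - [0,0,0,0,0,0.04]
    - [0,0,0,0,0,0.04]
    - [0,0,0,0,0,0.02]
    - [0,0,0,0,0,0.0]
    - [0,0,0,0,0,0.0]

```text
time: 11.85
tool_pos: [614.1, -17.0, 82.4]
tcp_rot: [-180.0, 0.0, 23.4]
ft_force: [-0.6, -2.3, 5.8]
finger_gap: 37.8
grip_force: 43.1
```

```bash
python3 st.py
```

```text
12.0 [614.08 -17.02  82.39] [-1.7999e+02  1.0000e-02  2.3400e+01] T [-0.434  0.249 -0.019] 0.028 F [-1.2 -2.2  5. ] 37.9 43.1 j6 60.23
```

```bash
python3 - <<'E'
import cv2
from look import crop
cv2.imwrite("pics/mid2.png",crop("mid2","scene",70,52,(595,30,70)))
E
```

```text
(no output)
```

View pics/mid2.png

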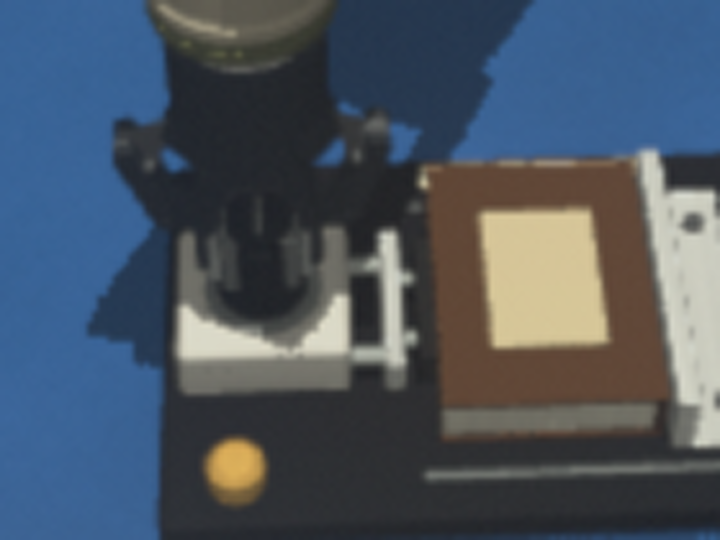

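The jaw plate has moved off the housing (rods visible at (370,265)–(370,355)), so the knob turns with the gripper. The volume is nearly at the fence at (655,300). Continuing.

Call:
apply_moves:
  rows:
    - [0,0,0,0,0,0.04]
    - [0,0,0,0,0,0.04]
    - [0,0,0,0,0,0.02]
    - [0,0,0,0,0,0.0]
    - [0,0,0,0,0,0.0]

```text
time: 12.68
tool_pos: [614.1, -17.0, 82.4]
tcp_rot: [-180.0, 0.0, 17.7]
ft_force: [-1.6, -2.7, 5.6]
finger_gap: 37.7
grip_force: 43.1
```

```bash
python3 st.py
```

```text
12.825 [614.03 -17.04  82.38] [-1.7999e+02  2.0000e-02  1.7670e+01] T [-0.384  0.269 -0.005] 0.035 F [-1.6 -2.3  5.7] 37.5 43.1 j6 65.95
```

Call:
apply_moves:
  rows:
    - [0,0,0,0,0,0.04]
    - [0,0,0,0,0,0.04]
    - [0,0,0,0,0,0.02]
    - [0,0,0,0,0,0.0]
    - [0,0,0,0,0,0.0]

```text
time: 13.45
tool_pos: [614.1, -17.0, 82.4]
tcp_rot: [-180.0, 0.0, 11.9]
ft_force: [-0.8, -2.3, 5.1]
finger_gap: 37.6
grip_force: 43.1
```

```bash
python3 st.py
```

```text
13.6 [614.07 -16.96  82.41] [-1.7998e+02  1.0000e-02  1.1940e+01] T [-0.364  0.283  0.007] 0.042 F [-1.  -1.8  5.5] 37.6 43.1 j6 71.68
```

Call:
apply_moves:
  rows:
    - [0,0,0,0,0,0.04]
    - [0,0,0,0,0,0.04]
    - [0,0,0,0,0,0.02]
    - [0,0,0,0,0,0.0]
    - [0,0,0,0,0,0.0]

```text
time: 14.22
tool_pos: [614.0, -16.9, 82.4]
tcp_rot: [-180.0, 0.0, 6.2]
ft_force: [-0.6, -2.2, 4.4]
finger_gap: 37.6
grip_force: 43.1
```

```bash
python3 st.py
```

```text
14.375 [614.04 -16.92  82.38] [-1.7999e+02  2.0000e-02  6.2200e+00] T [-0.355  0.278  0.017] 0.03 F [-0.9 -1.7  5.1] 37.9 43.1 j6 77.41
```

Call:
apply_moves:
  rows:
    - [0,0,0,0,0,0.04]
    - [0,0,0,0,0,0.04]
    - [0,0,0,0,0,0.02]
    - [0,0,0,0,0,0.0]
    - [0,0,0,0,0,0.0]

```text
time: 15.0
tool_pos: [614.0, -16.9, 82.4]
tcp_rot: [-180.0, 0.0, 0.5]
ft_force: [-1.5, -1.6, 5.3]
finger_gap: 37.9
grip_force: 43.1
```

```bash
echo "print(np.round(s['joint_efforts'],3))">>st.py; python3 st.py
```

```text
15.15 [614.04 -16.86  82.41] [-1.7998e+02  2.0000e-02  5.0000e-01] T [-0.362  0.282  0.059] 0.035 F [-1.4 -1.7  5. ] 38.0 43.1 j6 83.14
[  0.932 -58.007 -44.385   0.691  -0.521   0.076]
```

Call:
apply_moves:
  rows:
    - [0,0,0,0,0,0.04]
    - [0,0,0,0,0,0.04]
    - [0,0,0,0,0,0.02]
    - [0,0,0,0,0,0.0]
    - [0,0,0,0,0,0.0]

```text
time: 15.78
tool_pos: [614.0, -16.8, 82.4]
tcp_rot: [-180.0, 0.0, -5.2]
ft_force: [-2.3, -0.7, 6.7]
finger_gap: 37.9
grip_force: 43.1
```

```bash
python3 st.py
```

```text
15.925 [614.03 -16.87  82.39] [-1.7999e+02  2.0000e-02 -5.2300e+00] T [-0.287  0.296  0.117] 0.008 F [-2.1 -1.1  6. ] 38.3 43.1 j6 88.86
[  0.806 -58.005 -44.388   0.66   -0.53    0.124]
```

Torque now rises 0.055 N·m per 0.1 rad, so the volume is home at about 1.87 rad. Notch 11 (132°, 2.304 rad) should give about 21 N. I'm going slightly past it.

Call:
apply_moves:
  rows:
    - [0,0,0,0,0,0.04]
    - [0,0,0,0,0,0.04]
    - [0,0,0,0,0,0.04]
    - [0,0,0,0,0,0.0]
    - [0,0,0,0,0,0.0]

```text
time: 16.55
tool_pos: [614.0, -16.8, 82.4]
tcp_rot: [-180.0, 0.0, -12.1]
ft_force: [-1.3, -1.6, 6.1]
finger_gap: 37.9
grip_force: 43.1
```

```bash
python3 st.py
```

```text
16.7 [614.03 -16.81  82.4 ] [-1.7999e+02  2.0000e-02 -1.2100e+01] T [-0.277  0.302  0.209] 0.05 F [-1.3 -1.5  5.8] 37.7 43.1 j6 95.74
[  0.655 -58.009 -44.386   0.621  -0.533   0.182]
```

Call:
apply_moves:
  rows:
    - [0,0,0,0,0,0.04]
    - [0,0,0,0,0,0.04]
    - [0,0,0,0,0,0.04]
    - [0,0,0,0,0,0.03]
    - [0,0,0,0,0,0.0]

```text
time: 17.32
tool_pos: [614.1, -16.7, 82.4]
tcp_rot: [-180.0, 0.0, -20.7]
ft_force: [-1.4, -1.0, 5.3]
finger_gap: 37.9
grip_force: 43.1
```

```bash
python3 st.py
```

```text
17.475 [614.03 -16.76  82.39] [-1.7999e+02  3.0000e-02 -2.0690e+01] T [-0.261  0.297  0.235] 0.03 F [-1.6 -1.2  5.8] 38.1 43.1 j6 104.33
[  0.467 -58.019 -44.378   0.572  -0.522   0.259]
```

Call:
apply_moves:
  rows:
    - [0,0,0,0,0,0.03]
    - [0,0,0,0,0,0.0]
    - [0,0,0,0,0,0.0]
    - [0,0,0,0,0,0.0]
    - [0,0,0,0,0,0.0]

```text
time: 18.1
tool_pos: [614.0, -16.8, 82.4]
tcp_rot: [-180.0, 0.0, -22.4]
ft_force: [-1.2, -1.2, 5.7]
finger_gap: 37.8
grip_force: 43.1
```

Call:
apply_moves:
  rows:
    - [0,0,0,0,0,0]
    - [0,0,0,0,0,0]
    - [0,0,0,0,0,0]
    - [0,0,0,0,0,0]
    - [0,0,0,0,0,0]
  fingers: 85

```text
time: 18.73
tool_pos: [614.3, -17.1, 82.4]
tcp_rot: [-180.0, -0.0, -22.5]
ft_force: [-0.1, 0.0, -0.6]
finger_gap: 85.1
grip_force: 0.0
```

Call:
apply_moves:
  rows:
    - [0,0,-5,0,0,0]
    - [0,0,-15,0,0,0]
    - [0,0,-30,0,0,0]
    - [0,0,-40,0,0,0]
    - [0,0,-40,0,0,0]

```text
time: 19.35
tool_pos: [614.3, -17.1, 214.9]
tcp_rot: [-180.0, -0.1, -22.5]
ft_force: [0.9, -0.2, -0.1]
finger_gap: 84.8
grip_force: 0.0
```

Call:
apply_moves:
  rows:
    - [-50,0,0,0,0,0]
    - [-50,0,0,0,0,0]
    - [-50,0,0,0,0,0]
    - [-50,0,0,0,0,0]
    - [0,0,0,0,0,0]

```text
time: 19.98
tool_pos: [427.3, 60.6, 213.3]
tcp_rot: [-180.0, -0.1, -22.4]
ft_force: [0.4, -0.3, 1.1]
finger_gap: 84.6
grip_force: 0.0
```

```bash
python3 - <<'E'
import cv2
from look import crop
from bench import sense
cv2.imwrite("pics/end_t.png",crop("e","top",70,52,(595,30,70)))
cv2.imwrite("pics/end_s.png",crop("e","scene",70,52,(595,30,70)))
print(sense()['tool_pos'],sense()['time'])
E
```

```text
[430.01709993  59.63714146 213.81407578] 20.075
```

View pics/end_t.png

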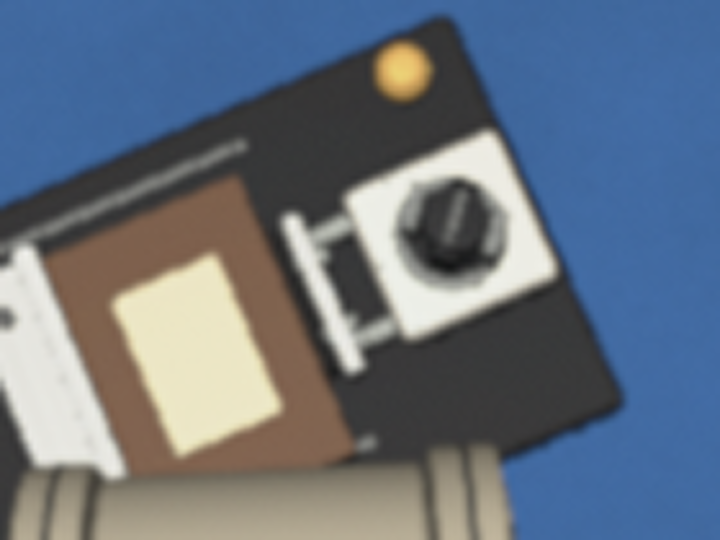

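View pics/end_s.png

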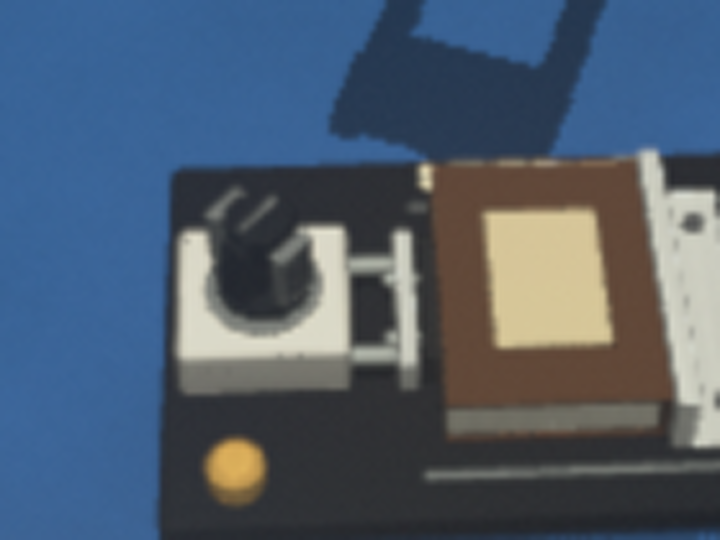

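Both tabs stand out at about (410,205) and (495,240) in the top crop, and the volume lies flush against the fence. The tab axis suggests notch 11. I'll check the turn numerically against the first picture.

```bash
python3 - <<'E'
import cv2,numpy as np
from bench import eyes,models
def pol(p,c):
    k=eyes.get_calibration(c);K,R,t=[np.array(k[n]) for n in("intrinsics","R","t")]
    a=np.radians(np.arange(0,360,1)); r=np.arange(3,25,.5)
    def ring(r,z):
        X=np.stack([614.4+r[None]*np.cos(a)[:,None],-17+r[None]*np.sin(a)[:,None],np.full((360,len(r)),z)],-1)
        q=(X@R.T+t)@K.T; m=(q[...,:2]/q[...,2:]).astype(np.float32)
        return cv2.remap(cv2.cvtColor(p,cv2.COLOR_RGB2GRAY),m,None,cv2.INTER_CUBIC).astype(float)
    return np.hstack([ring(np.arange(0,16,.5),124.),ring(np.arange(19,25,.5),117.)])
A=pol(cv2.imread("pics/top0.png")[:,:,::-1].copy(),"top")
p,d=eyes.snapshot("top");B=pol(p,"top")
n=lambda M:M-M.mean(0)
A,B=n(A),n(B); s=[(np.sum(np.roll(A,-k,0)*B)/np.sqrt((A**2).sum()*(B**2).sum())) for k in range(360)]
for k in range(96,169,6): print(k,round(s[k],3))
print("best",np.argmax(s)); print(np.round([x["xyz"] for x in models.place_of("pad","top")[:1]+models.place_of("volume","top")[:1]],0))
E
```

```text
96 -0.33
102 -0.369
108 -0.416
114 -0.468
120 -0.517
126 -0.554
132 -0.577
138 -0.588
144 -0.592
150 -0.594
156 -0.598
162 -0.605
168 -0.613
best 312
[[582.  69.  33.]
 [551. 120.  27.]]
```

```bash
python3 - <<'E'
import cv2,numpy as np
from bench import eyes
k=eyes.get_calibration("top");K,R,t=[np.array(k[n]) for n in("intrinsics","R","t")]
a=np.radians(np.arange(360))
def pol(p,rs,z):
    X=np.stack([614.4+rs[None]*np.cos(a)[:,None],-17+rs[None]*np.sin(a)[:,None],np.full((360,len(rs)),z)],-1)
    q=(X@R.T+t)@K.T; m=(q[...,:2]/q[...,2:]).astype(np.float32)
    M=cv2.remap(cv2.cvtColor(p,cv2.COLOR_RGB2GRAY),m,None,cv2.INTER_CUBIC).astype(float)
    M=(M+np.roll(M,180,0))/2; return M-M.mean(0)
P=cv2.imread("pics/top0.png")[:,:,::-1].copy();Q,_=eyes.snapshot("top")
for n,rs,z in(("mark",np.arange(1,13,.5),124.),("tabs",np.arange(18,25,.5),117.)):
    A,B=pol(P,rs,z),pol(Q,rs,z); s=[np.sum(np.roll(A,-j,0)*B)/np.sqrt((A**2).sum()*(B**2).sum()) for j in range(180)]
    print(n,np.argmax(s),round(max(s),2),np.round([s[108],s[120],s[132],s[144]],2))
E
```

```text
mark 133 0.96 [0.56 0.85 0.96 0.87]
tabs 126 0.8 [0.67 0.77 0.76 0.47]
```

The cap mark has turned 133°, which matches notch 11 (132°, about 21 N). Handing in.

```bash
python3 -c "
from bench import job;print(job.hand_in())"
```

```text
the job is handed in; nothing more can be done
None
```

I clamped the volume against the fence at knob notch 11 (about 132°, roughly 21 N by the felt torque), with both tabs out and the arm withdrawn, and handed the job in; no verdict came back.

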